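# Cull the damaged gel combs

## Task

Seven plastic gel combs lie on the blue bench pad; three are damaged: one has teeth broken off, one has teeth worn short and one has bent teeth. Pick out these three and set them down (do not drop them) in the steel tray, same way up as they lie now, flat on its floor side by side with none resting on another or on the rim. Leave the four sound combs and everything else on the bench where they are.

Things in the scene. Friction and masses are not known exactly. Their poses are not given: they have to be found in the camera images.
- comb_good_a: White plastic gel comb lying flat. Origin: centre of its 98 x 60 mm outline, on the underside; x along the spine, y from the teeth towards the grip tab, z up. Spine 98 mm (x) by 14 mm (y -10 to +4 mm), 8 mm thick. Grip tab on the middle of the spine: 28 mm wide (x -14 to +14 mm), y +4 to +30 mm, 16 mm high; about 40 g. SOUND: six straight teeth, 10 mm wide at 17 mm pitch, 5 mm thick, all 20 mm long (y -10 to -30 mm).
- comb_good_b: White plastic gel comb lying flat. Origin: centre of its 98 x 60 mm outline, on the underside; x along the spine, y from the teeth towards the grip tab, z up. Spine 98 mm (x) by 14 mm (y -10 to +4 mm), 8 mm thick. Grip tab on the middle of the spine: 28 mm wide (x -14 to +14 mm), y +4 to +30 mm, 16 mm high; about 40 g. SOUND: six straight teeth, 10 mm wide at 17 mm pitch, 5 mm thick, all 20 mm long (y -10 to -30 mm).
- comb_good_c: White plastic gel comb lying flat. Origin: centre of its 98 x 60 mm outline, on the underside; x along the spine, y from the teeth towards the grip tab, z up. Spine 98 mm (x) by 14 mm (y -10 to +4 mm), 8 mm thick. Grip tab on the middle of the spine: 28 mm wide (x -14 to +14 mm), y +4 to +30 mm, 16 mm high; about 40 g. SOUND: six straight teeth, 10 mm wide at 17 mm pitch, 5 mm thick, all 20 mm long (y -10 to -30 mm).
- comb_good_d: White plastic gel comb lying flat. Origin: centre of its 98 x 60 mm outline, on the underside; x along the spine, y from the teeth towards the grip tab, z up. Spine 98 mm (x) by 14 mm (y -10 to +4 mm), 8 mm thick. Grip tab on the middle of the spine: 28 mm wide (x -14 to +14 mm), y +4 to +30 mm, 16 mm high; about 40 g. SOUND: six straight teeth, 10 mm wide at 17 mm pitch, 5 mm thick, all 20 mm long (y -10 to -30 mm).
- comb_chipped: White plastic gel comb lying flat. Origin: centre of its 98 x 60 mm outline, on the underside; x along the spine, y from the teeth towards the grip tab, z up. Spine 98 mm (x) by 14 mm (y -10 to +4 mm), 8 mm thick. Grip tab on the middle of the spine: 28 mm wide (x -14 to +14 mm), y +4 to +30 mm, 16 mm high; about 40 g. DAMAGED: two neighbouring teeth (at x -25 and -8 mm) are broken off; the other four are sound (y -10 to -30 mm).
- comb_short: White plastic gel comb lying flat. Origin: centre of its 98 x 60 mm outline, on the underside; x along the spine, y from the teeth towards the grip tab, z up. Spine 98 mm (x) by 14 mm (y -10 to +4 mm), 8 mm thick. Grip tab on the middle of the spine: 28 mm wide (x -14 to +14 mm), y +4 to +30 mm, 16 mm high; about 40 g. DAMAGED: all six teeth are worn to 8 mm long stubs (y -10 to -18 mm) instead of 20 mm.
- comb_bent: White plastic gel comb lying flat. Origin: centre of its 98 x 60 mm outline, on the underside; x along the spine, y from the teeth towards the grip tab, z up. Spine 98 mm (x) by 14 mm (y -10 to +4 mm), 8 mm thick. Grip tab on the middle of the spine: 28 mm wide (x -14 to +14 mm), y +4 to +30 mm, 16 mm high; about 40 g. DAMAGED: the last two teeth at the +x end are bent sideways by 28 degrees, fanning out to x +57 mm; the other four are straight.
- tray: Open steel scrap tray, fixed to the bench, empty: 233 mm (x) by 133 mm (y) outside, 22 mm high, walls 4 mm thick, inside 225 x 125 mm. Just big enough for three combs side by side along x, each with its spine along the tray's y. Origin: centre of the underside.
- tray_in (a point): Centre of the scrap tray's inner floor, which is 4 mm above the bench; axes as the tray's.
- pad: Flat blue bench pad fixed to the bench, 290 mm (x) by 550 mm (y), 2 mm thick, origin at the centre of its underside. The seven combs lie on it, with their undersides 2 mm above the bench, in two rows with the dish, in any order and at any yaw; two vials stand between them.
- dish: Closed clear culture dish on the pad, 92 mm across, 18 mm high; origin under its centre. Leave alone.
- vial_a: Small amber glass vial with a grey cap standing on the pad between the combs, 30 mm across, 42 mm high; origin under its centre. Leave alone.
- vial_b: Small amber glass vial with a grey cap standing on the pad between the combs, 30 mm across, 42 mm high; origin under its centre. Leave alone.
- wash_bottle: White wash bottle with a green cap and bent spout, 68 mm across, 205 mm high, standing to the robot's right of the pad; origin under its centre. Leave alone.
- timer: Orange bench timer, 70 x 60 x 20 mm, to the right between pad and robot; origin under its centre. Leave alone.
- tip_box: Blue pipette tip box with a clear lid, 120 x 85 mm, 75 mm high, to the right of the pad; origin under its centre. Leave alone.
Mind the look-alikes: they are no part of the job. What is shaped like the comb_short but yellow is not meant.

How it is judged (in metres and radians):
At the end, for the whole second after the job is handed in: The three damaged combs lie still in the tray: origin within 100 mm (x) and 55 mm (y) of its centre, underside under 4.5 mm above its floor, tilt under 0.04 rad, same way up. Sound combs, dish, vials, wash bottle, timer and tip box are within 15 mm of their starts (x of comb_chipped in the frame of tray between -0.1 and 0.1 m and y of comb_chipped in the frame of tray between -0.055 and 0.055 m and z of each of comb_chipped, comb_bent, comb_short in the frame of tray_in below 0.0045 m and angle between each of comb_chipped, comb_bent, comb_short's own z axis and vertical below 0.04 rad and linear speed of each of comb_chipped, comb_bent, comb_short below 0.02 m/s and x of comb_bent in the frame of tray between -0.1 and 0.1 m and y of comb_bent in the frame of tray between -0.055 and 0.055 m and x of comb_short in the frame of tray between -0.1 and 0.1 m and y of comb_short in the frame of tray between -0.055 and 0.055 m and distance of each of comb_good_a, comb_good_b, comb_good_c, comb_good_d, dish, vial_a, vial_b, wash_bottle, timer, tip_box from where it was at the start of the episode below 0.015 m); the robot touches nothing.
It fails at once if a sound comb or another thing on the bench was moved more than 15 mm (distance of any of comb_good_a, comb_good_b, comb_good_c, comb_good_d, dish, vial_a, vial_b, wash_bottle, timer, tip_box from where it was at the start of the episode above 0.015 m).
It fails at once if a comb was dropped: let go with its underside more than 40 mm above the bench ((height (world z) of comb_chipped above 0.04 m and contact force between the fingers and comb_chipped below 0.01 N) or (height (world z) of comb_bent above 0.04 m and contact force between the fingers and comb_bent below 0.01 N) or (height (world z) of comb_short above 0.04 m and contact force between the fingers and comb_short below 0.01 N)).
It also fails if it takes over 69 s, if anything falls off the work surface, if the arm or the gripper's body presses on something with over 40 N, if the wrist force passes 120 N, or if a joint passes its speed limit or range.

## Robot

A 6-joint arm with a two-finger parallel gripper is mounted at the origin on the work surface. World frame = base frame: x ahead of the robot, y to its left, z up, the work surface at z = 0. Lengths are in mm, angles in rad, forces in N, time in s.
With the tool pointing down it reaches from about 400 to 825 mm from the base axis. Payload 7 kg.
Tool frame: the origin (TCP) lies at the very end of the fingers, on their centre line; the grasp point (between the pads) lies 19 mm behind it (env.grip_point_offset is the distance from the TCP to the grasp point, in mm); z points along the fingers, y is the direction in which the jaws open and shut (so a half turn about z gives the same grasp; the last joint's range is limited). The gripper opens to 88 mm and grips with 3 to 60 N. Pads are 19 mm wide; open, the fingers measure 130 mm over their backs; the gripper's body (78 mm by 193 mm) begins 47 mm behind the grasp point.
Start: joints at [1.407, 0.359, 0.012, 0, -1.224, -0.288], TCP at [294.7, 607.245, 226.561] pointing down, gripper open.
Joint ranges: [-3.07, 3.07], [-1.43, 2.12], [-1.02, 1.25], [-3.03, 1.67], [-3.05, -0], [-3.03, 3.03]. Speed limits (rad/s): [2.39, 2.39, 3.01, 3.14, 3.14, 3.14].

## Interface

Orientations are given as a 3x3 rotation matrix whose columns are the frame's x, y, z axes.
In Python, from bench import env, sensors, viewer, job gives the robot as it stands. Calls block until the motion is done:
- env.move_ptp(position, orientation): joint-space move of the TCP to a pose.
- env.servo_line(position, rot=None, max_speed=150, f_stop=None): straight line of the TCP; rot=None keeps the orientation; max_speed is the mean speed in mm/s. With f_stop (N) it stops when the force on the tool has changed by that much, and returns True; else False.
- env.move_j(angles): joint-space move.
- env.command_gripper(opening): finger opening in mm; the grip force is fixed at half the most; returns when the fingers have stopped.
- env.wait(seconds).
- env.solve_ik(position, orientation): joint angles nearest the present ones, or None.
- sensors.observe(): the state.
- viewer.read_camera(name): name is "side" or "top" or "wrist"; returns a dict with "pixels" (420x560x3 uint8, blue, green, red), "z_map" (420x560 float32, mm along the optical axis (not along the pixel's ray), 0 where there is no reading), "fx", "fy", "cx", "cy" (pixels), "rvec" (rotation vector, rad) and "tvec" (3), from world to camera coordinates, as OpenCV has them. Camera axes: x right, y down, z forward; pixel columns grow to the right and rows downward; lengths in mm; the calibration is good to about 2 mm. A picture is of the moment at which its call begins.
A pose or a line that the arm cannot do raises env.Unreachable and nothing moves.
- job.sign_off(): hands the job in, once; it reports no verdict.
The state is a dict: "t": time; "joints": joint angles; "qvel": joint speeds; "effort": joint torques, N m; "tool_pos": TCP position; "eef_rot": TCP orientation; "wrist_force": force on the tool from outside, world axes, zero at the start; "wrist_torque": the same for the moment, N m; "grip_width": finger opening in mm.
Only numpy, scipy, OpenCV 4.12 (cv2) and the standard library are available. Lean on these libraries where they do the work, as an engineer would, in place of code of your own. Each camera call takes 0.05 s, during which the arm holds its last target. There are 200 camera calls.

## Working session

There is one attempt and no reset: what is moved stays moved. The work goes in short steps, each a Python script; the robot and the scene stay as the last script left them, time stands still between calls to the robot, and variables do not carry over. Pictures are saved under pics/ and viewed, about 8 in all and at most 12, crops included, and the job is handed in when it is done.

```bash
mkdir -p pics; ls
python3 - <<'E'
from bench import env,sensors,viewer
import cv2,numpy as np
for n in ("top","side"):
    c=viewer.read_camera(n); cv2.imwrite(f"pics/{n}0.png",c["pixels"])
    np.savez(f"{n}0.npz",**c); R=cv2.Rodrigues(np.array(c["rvec"],float))[0]
    print(n,c["fx"],c["cx"],c["cy"],(-R.T@np.array(c["tvec"]).ravel()).round(),R.round(2).tolist())
print(sensors.observe()["t"])
E
```

```text
pics
top 392.89305689079583 282.8376301840042 207.4326050975547 [ 316.  -65. 1237.] [[0.03, -1.0, 0.01], [-0.99, -0.03, -0.13], [0.13, -0.01, -0.99]]
side 495.3333081390738 278.41736492520187 204.73408351907278 [  51. -956.  750.] [[0.91, -0.41, 0.02], [-0.23, -0.54, -0.81], [0.34, 0.74, -0.58]]
0.1
```

View pics/top0.png

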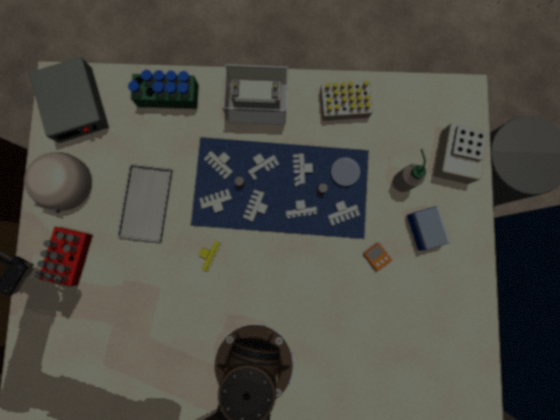

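Top view: seven white combs on the pad at about (218,162), (263,165), (302,168), (215,201), (255,205), (301,210) and (344,213). The dish is at (345,171), the vials at (239,183) and (322,188), and the tray at (146,204). The yellow look-alike at (209,255) is off the pad. I'll crop the pad, brightened.

```bash
cat > h.py <<'E'
import cv2,numpy as np
def ray(c,uv,z):
    """pixel(s) -> world points on plane z"""
    R=cv2.Rodrigues(np.array(c["rvec"],float))[0]; o=-R.T@np.array(c["tvec"],float).ravel()
    uv=np.atleast_2d(uv).astype(float)
    d=np.c_[(uv[:,0]-c["cx"])/c["fx"],(uv[:,1]-c["cy"])/c["fy"],np.ones(len(uv))]@R
    return o+d*((z-o[2])/d[:,2])[:,None]
def white(im):
    hsv=cv2.cvtColor(im,cv2.COLOR_BGR2HSV)
    return hsv
E
python3 - <<'E'
import cv2,numpy as np
from h import *
c=dict(np.load("top0.npz")); im=c["pixels"]
crop=im[132:272,185:375]
b=np.clip(crop.astype(float)*1.7,0,255).astype(np.uint8)
cv2.imwrite("pics/pad.png",cv2.resize(b,None,fx=4,fy=4,interpolation=cv2.INTER_CUBIC))
hsv=cv2.cvtColor(im,cv2.COLOR_BGR2HSV)
for n,p in dict(comb=(215,203),vial=(239,183),dish=(345,171),pad=(280,190),tray=(146,204),yellow=(209,255)).items(): print(n,hsv[p[1],p[0]], ray(c,p,5).round())
m=((hsv[...,1]<110)&(hsv[...,2]>110)).astype(np.uint8); m[:142]=0;m[234:]=0;m[:,:198]=0;m[:,365:]=0
n,l,s,ce=cv2.connectedComponentsWithStats(m)
for i in range(1,n):
    if s[i,4]>30: print(i,s[i],ce[i].round(1),ray(c,ce[i],8).round(1))
E
```

```text
comb [ 37  22 106] [[490. 138.   5.]]
vial [25 21 72] [[556.  65.   5.]]
dish [108  29  87] [[ 605. -274.    5.]]
pad [111 130  51] [[537. -67.   5.]]
tray [ 21  18 100] [[481. 355.   5.]]
yellow [ 30 189 105] [[326. 149.   5.]]
4 [339 142  13   5  31] [345.4 143.6] [[ 694.6 -274.1    8. ]]
```

View pics/pad.png

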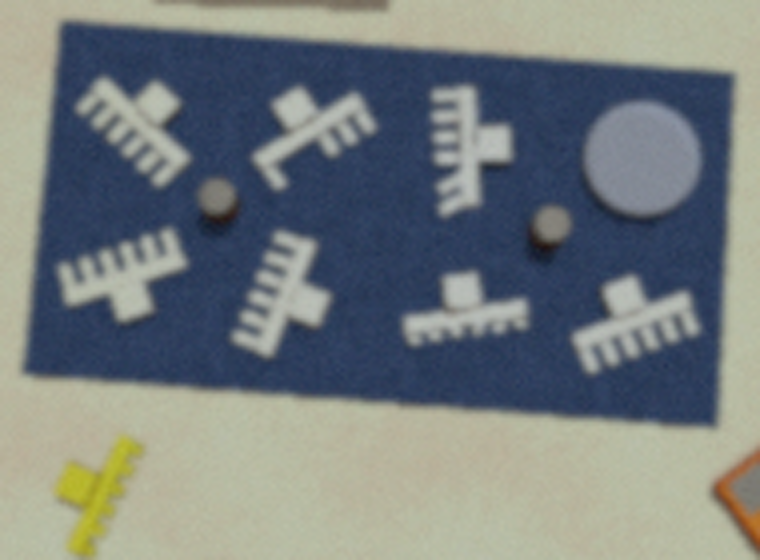

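Crop (scale 4, offset 185,132), candidates:
- **Chipped:** (262,166). It has two neighbouring teeth missing.
- **Bent:** (301,169). Its last two teeth fan out.
- **Short:** (301,209). It has stub teeth.
- **Sound, leave alone:** (218,162), (215,201), (255,205) and (344,213), all with six straight full-length teeth.
- **Yellow look-alike:** (209,255), excluded.

Next I'll take a closer wrist look above the combs and the tray.

Run:
```python
from bench import env,sensors,viewer
import cv2,numpy as np
from h import *
c=viewer.read_camera("wrist"); s=sensors.observe()
R=cv2.Rodrigues(np.array(c["rvec"],float))[0];o=-R.T@np.array(c["tvec"]).ravel()
print("cam pos in tool",(s["eef_rot"].T@(o-s["tool_pos"])).round(1) if hasattr(s["eef_rot"],'T') else None,c["fx"],"cam axes in tool",(np.array(s["eef_rot"]).T@R.T).round(2).tolist())
print(np.array(s["eef_rot"]).round(2).tolist())
t=dict(np.load("top0.npz"))
print(ray(t,[(262,166),(301,169),(301,209)],10).round())
print("tray corners",ray(t,[(125,165),(172,167),(160,241),(120,238)],22).round())
for x,y in [(530,-30),(480,355)]:
  for yaw in (0,1.57,3.14,-1.57):
    cy,sy=np.cos(yaw),np.sin(yaw); Rt=np.array([[cy,sy,0],[sy,-cy,0],[0,0,-1]])
    for z in (300,400): 
      q=env.solve_ik([x,y,z],Rt); print(x,yaw,z,None if q is None else np.round(q,2))
```

```text
cam pos in tool [  68.4   -0.6 -158. ] 303.666464460717 cam axes in tool [[-0.0, -0.97, -0.25], [1.0, -0.0, -0.0], [-0.0, -0.25, 0.97]]
[[0.9, -0.44, -0.0], [-0.44, -0.9, -0.0], [0.0, 0.0, -1.0]]
[[ 613.   -7.   10.]
 [ 606. -132.   10.]
 [ 477. -134.   10.]]
tray corners [[601. 423.  22.]
 [598. 276.  22.]
 [365. 298.  22.]
 [371. 421.  22.]]
530 0 300 [ 0.31  0.08 -0.18  0.   -1.31  1.26]
530 0 400 [ 0.31  0.05  0.01  0.   -1.52  1.26]
530 1.57 300 [ 0.31  0.08 -0.18  0.   -1.31  2.83]
530 1.57 400 [ 2.72 -1.36  0.01  0.   -2.94  0.43]
530 3.14 300 [ 0.31  0.08 -0.18  0.   -1.31 -1.89]
530 3.14 400 [ 0.31  0.05  0.01  0.   -1.52 -1.89]
530 -1.57 300 [ 0.31  0.08 -0.18  0.   -1.31 -0.31]
530 -1.57 400 [ 0.31  0.05  0.01  0.   -1.52 -0.31]
480 0 300 [ 0.96  0.19 -0.05  0.   -1.33  0.61]
480 0 400 [ 0.96  0.17  0.14  0.   -1.54  0.61]
480 1.57 300 [ 0.96  0.19 -0.05  0.   -1.33  2.18]
480 1.57 400 [ 0.96  0.17  0.14  0.   -1.54  2.18]
480 3.14 300 [ 0.96  0.19 -0.05  0.   -1.33 -2.54]
480 3.14 400 [ 0.96  0.17  0.14  0.   -1.54 -2.54]
480 -1.57 300 [ 0.96  0.19 -0.05  0.   -1.33 -0.96]
480 -1.57 400 [ 0.96  0.17  0.14  0.   -1.54 -0.96]
```

```bash
cat >> h.py <<'E'
def tool(yaw):
    """pointing down; tool x axis at world yaw"""
    c,s=np.cos(yaw),np.sin(yaw); return np.array([[c,s,0],[s,-c,0],[0,0,-1.]])
E
python3 - <<'E'
from bench import env,sensors,viewer
from h import *
for n,p in (("tray",[430,350,260]),("combs",[480,-70,180])):
    env.move_ptp(p,tool(0)); env.wait(0.2); c=viewer.read_camera(n and "wrist")
    np.savez(n+".npz",**c); print(n,sensors.observe()["t"],np.round(sensors.observe()["tool_pos"],1))
    cv2.imwrite(f"pics/{n}.png",np.clip(c["pixels"]*1.6,0,255).astype(np.uint8))
E
```

```text
tray 1.525 [429.7 350.8 259.6]
combs 3.3583 [480.2 -69.3 180. ]
```

View pics/tray.png

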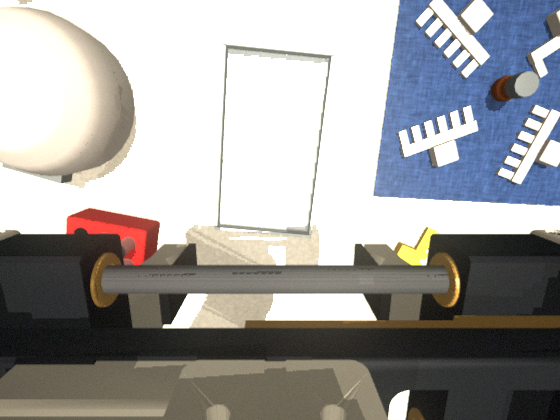

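View pics/combs.png

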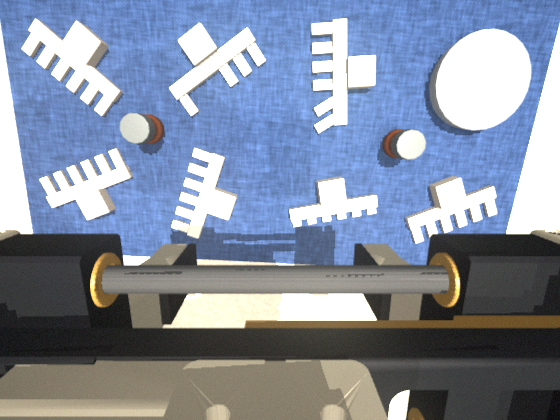

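Tray view: rim corners at about (227,46), (329,53), (309,234) and (220,229). Combs view: the choice is confirmed, with chipped at (215,65), bent at (340,72) and short at (334,205). The other four have full straight teeth. Now I'll measure them.

```bash
cat > meas.py <<'E'
from h import *
def height(c):
    """world xyz of every pixel from depth"""
    R=cv2.Rodrigues(np.array(c["rvec"],float))[0]; z=c["z_map"].astype(float)
    v,u=np.indices(z.shape)
    P=np.dstack([(u-c["cx"])/c["fx"]*z,(v-c["cy"])/c["fy"]*z,z])-np.array(c["tvec"],float).ravel()
    return P@R
def comb(c,seed,base=2,verbose=True):
    im=c["pixels"].astype(int); m=((im[...,2]>0.8*im[...,0])&(im[...,2]>60)).astype(np.uint8)
    n,l,s,_=cv2.connectedComponentsWithStats(m,connectivity=4)
    v,u=np.nonzero(l==l[seed[1],seed[0]]); h=height(c)[v,u,2]-base
    uv=np.c_[u,v]
    T=ray(c,uv[h>13],base+16)[:,:2]; S=ray(c,uv[(h>6.7)&(h<9.5)],base+8)[:,:2]
    t=np.array(cv2.minAreaRect(T.astype(np.float32))[0]); r=cv2.minAreaRect(S.astype(np.float32))
    b=cv2.boxPoints(r); e=[b[1]-b[0],b[2]-b[1]]; a=max(e,key=np.linalg.norm); a=a/np.linalg.norm(a)
    sc=np.array(r[0]); yv=np.array([-a[1],a[0]])
    if yv@(t-sc)<0: yv=-yv
    xv=np.array([yv[1],-yv[0]])
    if verbose: print("area",s[l[seed[1],seed[0]],4],"h pct",np.percentile(h,[5,30,50,80,95]).round(1),"tab",t.round(1),np.round(cv2.minAreaRect(T.astype(np.float32))[1],1),"spine",sc.round(1),np.round(r[1],1),
      "tab-spine in comb axes",((t-sc)@xv).round(1),((t-sc)@yv).round(1),"median tab",np.median(T,0).round(1))
    return t,xv,yv,sc
E
python3 - <<'E'
from meas import *
c=dict(np.load("combs.npz"))
for n,s in dict(chipped=(200,45),bent=(360,72),short=(332,190)).items():
    t,x,y,sc=comb(c,s); print(n,"yaw",np.arctan2(x[1],x[0]).round(3))
c=dict(np.load("tray.npz")); H=height(c); print(H[[100,140,200],[270,270,270],2].round(1))
print(ray(c,[(227,46),(329,53),(309,234),(220,229)],22).round(1))
E
```

```text
area 3652 h pct [ 1.1  6.   7.7 15.1 16.4] tab [622.2  -2.7] [53.6 82.9] spine [609.1 -11. ] [34.4 97.7] tab-spine in comb axes 0.8 15.5 median tab [632.6   5.2]
chipped yaw -0.958
area 4071 h pct [ 0.7  5.2  7.3 14.6 16.3] tab [ 599.9 -136.2] [59.5 76.6] spine [ 607.5 -130.4] [96.6 41.7] tab-spine in comb axes 9.0 3.3 median tab [ 609.  -152.1]
bent yaw -2.846
area 2257 h pct [ 0.6  7.   8.  15.4 16.5] tab [ 486.3 -138.2] [37.1 76. ] spine [ 483.6 -131.1] [40.7 97.4] tab-spine in comb axes 7.5 1.6 median tab [ 490.9 -129.5]
short yaw -1.412
[5.3 2.3 3.2]
[[599.4 407.2  22. ]
 [591.9 286.8  22. ]
 [366.7 304.2  22. ]
 [373.9 425.8  22. ]]
```

```bash
python3 - <<'E'
s=open("meas.py").read()
s=s.replace('z=c["z_map"].astype(float)','z=cv2.medianBlur(c["z_map"],5).astype(float)')
s=s.replace('''    v,u=np.nonzero(l==l[seed[1],seed[0]]); h=height(c)[v,u,2]-base
    uv=np.c_[u,v]
    T=ray(c,uv[h>13],base+16)[:,:2]; S=ray(c,uv[(h>6.7)&(h<9.5)],base+8)[:,:2]
''','''    v,u=np.nonzero(l==l[seed[1],seed[0]]); H=height(c)[...,2]-base; h=H[v,u]
    def part(lo,hi,z):
        k=((l==l[seed[1],seed[0]])&(H>lo)&(H<hi)).astype(np.uint8)
        k=cv2.morphologyEx(k,cv2.MORPH_OPEN,np.ones((3,3),np.uint8))
        _,q,st,_=cv2.connectedComponentsWithStats(k,connectivity=4)
        v,u=np.nonzero(q==1+st[1:,4].argmax()); return ray(c,np.c_[u,v],z)[:,:2]
    T=part(12.5,99,base+16); S=part(6.5,11,base+8)
''')
open("meas.py","w").write(s)
E
python3 - <<'E'
from meas import *
c=dict(np.load("combs.npz"))
for n,s in dict(chipped=(200,45),bent=(360,72),short=(332,190)).items():
    t,x,y,sc=comb(c,s); print(n,"yaw",np.arctan2(x[1],x[0]).round(3))
c=dict(np.load("tray.npz")); g=cv2.cvtColor(c["pixels"],cv2.COLOR_BGR2GRAY); print(g[140,210:235],g[140,305:330])
H=height(c)[...,2]; k=np.zeros_like(g); k[35:242,208:340]=1
for nm,m in (("dark",(g<110)&(k>0)),("H",(H>12)&(k>0))):
    n,l,st,_=cv2.connectedComponentsWithStats(m.astype(np.uint8)); i=1+st[1:,4].argmax()
    v,u=np.nonzero(l==i); P=ray(c,np.c_[u,v],22)[:,:2].astype(np.float32); print(nm,st[i],cv2.minAreaRect(P))
E
```

```text
area 3652 h pct [ 1.3  5.1  7.7 15.5 15.9] tab [632.7   5.2] [27.5 27.8] spine [617.3  -5.2] [14.9 97.6] tab-spine in comb axes -0.0 18.6 median tab [632.6   5.1]
chipped yaw -0.976
area 4071 h pct [ 1.   4.8  7.5 14.7 15.9] tab [ 609.3 -152.3] [28.  26.4] spine [ 608.5 -133.7] [97.3 14.6] tab-spine in comb axes 0.4 18.6 median tab [ 609.9 -152.2]
bent yaw -3.079
area 2257 h pct [ 1.   7.2  7.8 15.6 15.9] tab [ 490.4 -129.6] [27.1 28.2] spine [ 470.9 -133.1] [14.  97.2] tab-spine in comb axes -0.2 19.8 median tab [ 490.9 -129.6]
short yaw -1.401
[207 203 202 202 204 208 211 211 187 179 184 121  81 146 196 205 201 204
 204 205 208 210 209 211 208] [228 229 228 227 224 223 227 227 229 227 227 218 209 144  92 106 197 208
 197 214 219 220 223 225 225]
dark [ 215   45  116  190 1174] ((483.3948974609375, 358.2464904785156), (128.71510314941406, 224.9827880859375), 84.8367919921875)
H [ 215   41  119  196 2575] ((483.937255859375, 357.4278869628906), (132.48699951171875, 232.1518096923828), 84.69390106201172)
```

The measured sizes match the description: tab 28x27, spine 97x14.6, tray 232x132. First pick: chipped, into the +75 mm slot.

```bash
cat > pick.py <<'E'
from bench import env,sensors,viewer
from meas import *
TC=np.array([483.9,357.4]); ty=np.radians(-5.2); TX=np.array([np.cos(ty),np.sin(ty)])
G=18.   # grip point along comb y
def run(seed,u,shift=0):
    c=dict(np.load("combs.npz")); t,xv,yv,sc=comb(c,seed,verbose=False)
    o=(t-17*yv+sc+3*yv)/2; g=o+G*yv; yaw=np.arctan2(yv[1],yv[0]); best=None
    for sg in (0,np.pi):            # tool x along +-comb y
        for pl in (0,np.pi):        # comb y along +-tray x
            q1=env.solve_ik([*g,6],tool(yaw+sg)); py=ty+pl; yp=np.array([np.cos(py),np.sin(py)]); xp=np.array([yp[1],-yp[0]])
            p=TC+u*TX+shift*xp+G*yp; q2=env.solve_ik([*p,8],tool(py+sg))
            if q1 is None or q2 is None or abs(q1[5])>2.9 or abs(q2[5])>2.9: continue
            cost=abs(np.array(q2)-q1).max()+.3*abs(np.array(q1)-sensors.observe()["joints"]).max()
            if best is None or cost<best[0]: best=(cost,p,tool(py+sg),tool(yaw+sg))
    cost,p,Rp,Rg=best; print("grasp",g.round(1),"place",p.round(1),"cost",round(cost,2))
    env.move_ptp([*g,110],Rg); env.command_gripper(44)
    print("down hit",env.servo_line([*g,5],max_speed=80,f_stop=15))
    env.command_gripper(10); print("grip",round(sensors.observe()["grip_width"],1))
    env.servo_line([*g,120],max_speed=120); print("lifted grip",round(sensors.observe()["grip_width"],1))
    env.move_ptp([*p,120],Rp); env.servo_line([*p,14],max_speed=100); env.wait(.2)
    hit=env.servo_line([*p,6],max_speed=20,f_stop=4); s=sensors.observe()
    print("place hit",hit,np.round(s["tool_pos"],1),"grip",round(s["grip_width"],1))
    env.command_gripper(44); env.servo_line([*p,120],max_speed=120); print("t",sensors.observe()["t"])
E
python3 - <<'E'
from pick import *
run((200,45),75)
env.move_ptp([430,350,260],tool(0)); env.wait(.2); c=viewer.read_camera("wrist"); np.savez("tray1.npz",**c)
cv2.imwrite("pics/tray1.png",c["pixels"]); print(sensors.observe()["t"])
E
```

```text
grasp [634.1   6.1] place [576.5 349. ] cost 1.36
down hit False
grip 27.7
lifted grip 27.9
place hit True [576.6 349.    7.3] grip 27.7
t 12.7583
13.8333
```

View pics/tray1.png

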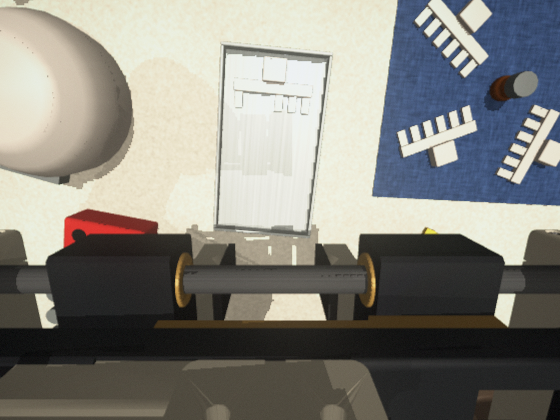

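The chipped comb lies flat at the far end of the tray at (273,85), clear of the walls, and the pad neighbours haven't moved. Next the bent comb goes in the middle slot and the short one in the near slot.

Run:
```python
from pick import *
run((360,72),0,-4)
run((332,190),-75)
env.move_ptp([430,350,260],tool(0)); env.wait(.2); c=viewer.read_camera("wrist"); np.savez("tray2.npz",**c)
a=c["pixels"][20:250,190:350]
t=viewer.read_camera("top"); np.savez("top1.npz",**t); b=np.clip(t["pixels"][132:262,110:375]*1.7,0,255).astype(np.uint8)
A=cv2.resize(a,(280,400)); B=cv2.resize(b,(500,245)); o=np.zeros((400,790,3),np.uint8); o[:,:280]=A; o[:245,285:785]=B
cv2.imwrite("pics/end.png",o); print(sensors.observe()["t"])
```

```text
grasp [ 609.6 -153.9] place [502.2 359.8] cost 1.17
down hit False
grip 27.2
lifted grip 27.9
place hit True [502.3 359.8   7.3] grip 27.3
t 24.375
grasp [ 491.5 -129.5] place [427.1 362.6] cost 1.51
down hit False
grip 27.3
lifted grip 27.7
place hit True [427.2 362.7   7.2] grip 27.5
t 34.6
35.5167
```

View pics/end.png

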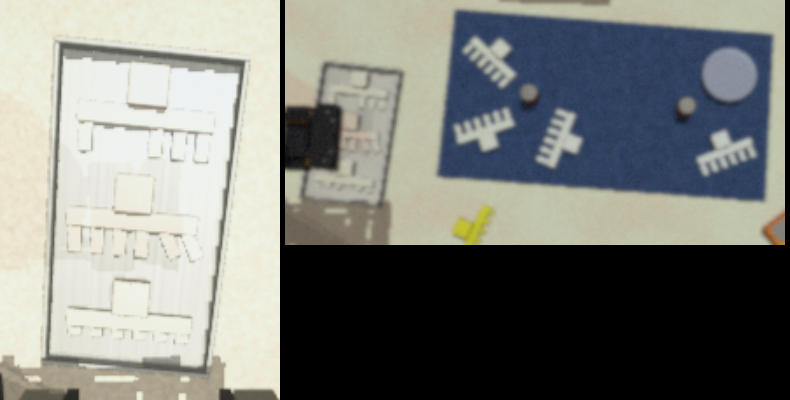

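All three combs sit in the tray side by side, clear of the walls and each other, and the four sound combs, dish and vials are in place. I'll do one numeric check of heights and movement, then hand in.

Run:
```python
from meas import *
from bench import job,sensors
c=dict(np.load("tray2.npz")); P=height(c)
for v,u in ((68,274),(131,266),(191,264)):   # tab centres from crop: u=190+x*160/280, v=20+y*230/400
    p=P[v-4:v+5,u-5:u+6].reshape(-1,3); d=ray(c,(u,v),20)[0,:2]-[483.9,357.4]; a=np.radians(-5.2)
    print("tab z",np.median(p[:,2]).round(1),"tray xy",(d@[np.cos(a),np.sin(a)]).round(1),(d@[-np.sin(a),np.cos(a)]).round(1))
def blobs(f):
    im=np.load(f)["pixels"].astype(int); m=(im[...,2]>.8*im[...,0]).astype(np.uint8); m[:142]=0;m[234:]=0;m[:,:199]=0;m[:,364:]=0
    _,_,s,ce=cv2.connectedComponentsWithStats(m,connectivity=4); return [x for x,q in zip(ce[1:],s[1:]) if 40<q[4]<800]
A,B=blobs("top0.npz"),blobs("top1.npz")
for b in B: print(b.round(1),"moved px",min(np.linalg.norm(b-a) for a in A).round(2))
print(np.round(sensors.observe()["tool_pos"]),sensors.observe()["t"])
```

```text
tab z 19.9 tray xy 91.8 1.0
tab z 19.7 tray xy 18.3 4.6
tab z 19.9 tray xy -58.3 0.9
[326.4 144.4] moved px 0.17
[219.2 163.1] moved px 0.06
[344.8 171.6] moved px 0.06
[239.2 181.7] moved px 0.12
[322.1 188.4] moved px 0.17
[215.4 200.4] moved px 0.03
[255.2 205.5] moved px 0.04
[342.8 212.8] moved px 0.02
[234.4 230.7] moved px 0.01
[430. 350. 259.] 35.5167
```

Tab tops are at about 20 mm, as expected for a comb flat on the 4 mm floor. Comb origins (tab centre minus 17 mm) are at about x = +75, +1 and -75 mm in the tray. Nothing else on the pad moved by more than 0.2 px.

```bash
python3 -c "
from bench import job,sensors
job.sign_off(); print(sensors.observe()['t'])"
```

```text
the job is handed in; nothing more can be done
the job is handed in; nothing more can be done
```

I picked up the chipped, bent and short combs by their grip tabs and set each down in the tray, stopping on contact before letting go. The job was handed in at about 35.5 s.

**Combs in the tray:** they lie at about x = +75, +1 and -75 mm and within 5 mm of the tray's centre line in y. The tab tops measured 19.7 to 19.9 mm, against 20 mm for a comb flat on the floor, and the last picture shows them clear of each other and of the rim.

**Everything else:** on the pad, the four sound combs, the dish and the vials moved by no more than 0.2 px (under 1 mm) in the top view. I did not measure the wash bottle, timer or tip box, but the arm never worked near them. No check failed or disagreed.

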